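# Stamp the maker's mark into a turned blank

## Task

Take the red-handled marking punch from its wooden stand, set it upright on the pale round button in the middle of the dark blank in the lathe chuck, and press it straight down with a steady 15 newtons or so for about two seconds, never 24 or more, so that the button is pressed fully in. Lift the punch straight off without sliding it, and put it back upright in its stand, fully home; leave the other things on the bench where they are.

Things in the scene. Friction and masses are not known exactly. Their poses are not given: they have to be found in the camera images.
- punch_grip (a point): middle of the red handle of the marking punch, a loose tool that stands upright in its stand. z points up the punch. The handle is 22 x 22 mm square (sides along this frame's x and y) and reaches from 30 mm below this point to 26 mm above it, with a 4 mm brass cap on top.
- punch_tip (a point): centre of the flat round die face (16 mm across) at the lower end of the punch, on its axis 78 mm below punch_grip; z points up the punch.
- punch: the whole marking punch, about 0.2 kg, 108 mm long; origin at the centre of the die face, z up the punch. From below: steel shank 16 mm across, 0 to 40 mm; brass collar 32 mm across, 40 to 48 mm; red square handle 48 to 104 mm; brass cap to 108 mm.
- stand_mouth (a point): centre of the hole, at the top face of the punch's stand: a fixed wooden block 90 x 90 x 45 mm with a through hole 22 mm across. Fully home, the punch hangs upright in the hole with its collar resting on the block, its die face 40 mm below this point and its handle's middle 38 mm above it.
- chuck_mouth (a point): point on the upright axis of the steel lathe chuck (fixed, face up, 100 mm across) at the top of its four jaws, 60 mm above the bench; z up. On this axis the chuck grips a dark round blank with a pale round button in the middle of its top. The blank is gripped higher or lower from piece to piece: the button's top lies 35 to 47 mm above this point and is found by feel.
- chuck: the lathe chuck with all it carries; origin at the centre of its underside, z up. Its dark wooden blank is 84 mm across and 22 mm thick, springily backed: it gives about 1 mm for every 4 N and springs back. The pale soft button, 26 mm across, is 3 mm proud of the blank; it starts to sink at about 8 N and stays sunk.
- mark (a joint): how far the pale button has been pressed in: 0 untouched (3 mm proud), 0.003 m fully in (flush); it stays where it was pressed to.
- napkin_ring: bystander, to be left alone: small dark wooden ring, 42 mm across, 30 mm tall; origin at the centre of its underside
- knob_blank: bystander, to be left alone: small pale turned wooden knob, 38 mm across, 40 mm tall; origin at the centre of its underside
- pencil: bystander, to be left alone: yellow pencil, 174 mm long, lying; origin at the centre of its underside
- glue: bystander, to be left alone: yellow glue bottle, 54 mm across, 150 mm tall; origin at the centre of its underside
- bowl: bystander, to be left alone: turned wooden bowl, 120 mm across, 55 mm tall; origin at the centre of its underside
- chuck_key: bystander, to be left alone: steel T-shaped chuck key, 100 mm long, lying; origin at the centre of its underside
- brush: bystander, to be left alone: wooden bench brush, lying; origin at the centre of its underside
- offcut: bystander, to be left alone: pale wood offcut 100 x 60 x 35 mm; origin at the centre of its underside
Things that resemble listed ones, but are neither listed nor needed, are in the scene too. Of the things like the punch, leave any that is purple; of the rest the larger one is meant.

How it is judged:
On the way, in this order (a step that is already met when the one before it is completed fails the run):
1. the punch is lifted out of its stand (z of punch_tip in the frame of stand_mouth above 0.005 m and contact force between punch and the fingers above 1 N), for 0.1 s.
2. the punch is pressed on the button with 12 to 20 N for one second without a break, within 4.5 mm of its centre and upright within 0.08 rad, with the button pressed in at least 2.3 mm (contact force between punch and chuck between 12 and 20 N and horizontal distance between punch_tip and chuck_mouth below 0.0045 m and angle between punch_tip's own z axis and vertical below 0.08 rad and value of joint mark above 0.0023 m), for 1 s.
3. the punch is lifted straight off: die face at least 15 mm above the highest place the button can have, still within 10 mm of the chuck's axis (z of punch_tip in the frame of chuck_mouth above 0.062 m and horizontal distance between punch_tip and chuck_mouth below 0.01 m and contact force between punch and chuck below 0.1 N), for 0.02 s.
At the end, for the whole second after the job is handed in: the button is pressed in at least 2.3 mm, and the punch stands released and at rest in its stand: upright within 0.08 rad, on the hole's centre within 6 mm, die face at least 37 mm below the stand's top (value of joint mark above 0.0023 m and horizontal distance between punch_tip and stand_mouth below 0.006 m and z of punch_tip in the frame of stand_mouth below -0.037 m and angle between punch_tip's own z axis and vertical below 0.08 rad and linear speed of punch below 0.02 m/s and contact force between punch and the fingers below 0.1 N); the robot touches nothing.
It fails at once if the punch presses on the blank, button or chuck with 24 N or more (contact force between punch and chuck above 24 N).
It fails at once if the punch bears on the blank or chuck with over 2 N while its die face is more than 6 mm from the button's centre (slid or misplaced mark) (contact force between punch and chuck above 2 N and horizontal distance between punch_tip and chuck_mouth above 0.006 m).
It fails at once if the punch bears on the button with over 2 N while leaning more than 0.12 rad (contact force between punch and chuck above 2 N and angle between punch_tip's own z axis and vertical above 0.12 rad).
It fails at once if the arm or the fingers push on the chuck, blank or button with over 2 N (contact force between any of the arm, the fingers and chuck above 2 N).
It fails at once if a bystander is moved more than 20 mm (distance of any of napkin_ring, knob_blank, pencil, glue, bowl, chuck_key, brush, offcut from where it was at the start of the episode above 0.02 m).
It also fails if it takes over 69 s, if anything falls off the work surface, if the arm or the gripper's body presses on something with over 40 N, if the wrist force passes 120 N, or if a joint passes its speed limit or range.

## Robot

A 6-joint arm with a two-finger parallel gripper is mounted at the origin on the work surface. World frame = base frame: x ahead of the robot, y to its left, z up, the work surface at z = 0. Lengths are in m, angles in rad, forces in N, time in s.
With the tool pointing down it reaches from about 0.225 to 0.875 m from the base axis. Payload 3.4 kg.
Tool frame: the origin (TCP) lies on the front face of the gripper's body, between the roots of the fingers; the fingertips stand 73 mm ahead of it and the grasp point (between the pads) lies 54 mm ahead of it (tips_ahead is the distance from the TCP to the fingertips, in m); x points along the fingers, y is the direction in which the jaws open and shut, and the axes are right-handed (so a half turn about x gives the same grasp; the last joint's range is limited). The gripper opens to 85 mm and grips with 20 to 120 N. Pads are 22 mm wide; open, the fingers measure 114 mm over their backs; the gripper's body (76 mm by 85 mm) begins 54 mm behind the grasp point. The pads swing forward as they close: fully open they stand 13 mm farther back than shut.
Start: joints at [-1.395, 0.276, 1.505, -0, 1.361, -0.121], TCP at [0.168, -0.55, 0.304] pointing down, gripper open.
Joint ranges: [-2.89, 2.89], [-0.75, 2.08], [0.22, 2.7], [-1.18, 4.32], [0.11, 2.71], [-2.7, 2.7]. Speed limits (rad/s): [2.57, 2.57, 3.14, 3.14, 3.14, 3.14].

## Interface

Orientations are given as a unit quaternion [w, x, y, z].
In Python, from station import reach, move_straight, set_joints, grip, sleep, inverse_kinematics, read_camera, camera_model, IKError, finish_job, current_t, current_joint_positions, current_joint_velocities, current_joint_torque, current_tool_pos, current_ee_rot, current_ft_force, current_ft_torque, current_grip_width, tips_ahead gives the robot as it stands. Calls block until the motion is done:
- reach(position, orientation): joint-space move of the TCP to a pose.
- move_straight(position, vel=0.15, orientation=None, max_force=None): straight line of the TCP; orientation=None keeps the orientation; vel is the mean speed in m/s. With max_force (N) it stops when the force on the tool has changed by that much, and returns True; else False.
- set_joints(angles): joint-space move.
- grip(opening, effort=None): finger opening in m; effort is the grip in N (None keeps the last); returns when the fingers have stopped.
- sleep(seconds).
- inverse_kinematics(position, orientation): joint angles nearest the present ones, or None.
- read_camera(name): name is "scene" or "side" or "wrist"; returns the picture (480x640x3 uint8, blue, green, red); there is no depth.
- camera_model(name): a dict with "fx", "fy", "cx", "cy" (pixels), "view" (4x4, takes a point from world to camera coordinates). Camera axes: x right, y down, z forward; pixel columns grow to the right and rows downward; lengths in m; the calibration is good to about 2 mm. A picture is of the moment at which its call begins: read the wrist's pose just before it. camera_model takes no time and is no camera call; for the wrist camera it gives the pose at the moment of the call.
A pose or a line that the arm cannot do raises IKError and nothing moves.
- finish_job(): hands the job in, once; it reports no verdict.
Readings, each from a call of its own:
- current_t(): time.
- current_joint_positions(): joint angles.
- current_joint_velocities(): joint speeds.
- current_joint_torque(): joint torques, N m.
- current_tool_pos(): TCP position.
- current_ee_rot(): TCP orientation.
- current_ft_force(): force on the tool from outside, world axes, zero at the start.
- current_ft_torque(): the same for the moment, N m.
- current_grip_width(): finger opening in m.
Only numpy, scipy, OpenCV 4.12 (cv2) and the standard library are available. Lean on these libraries where they do the work, as an engineer would, in place of code of your own. Each camera call takes 0.05 s, during which the arm holds its last target. There are 200 camera calls.

## Working session

There is one attempt and no reset: what is moved stays moved. The work goes in short steps, each a Python script; the robot and the scene stay as the last script left them, time stands still between calls to the robot, and variables do not carry over. Pictures are saved under pics/ and viewed, about 8 in all and at most 12, crops included, and the job is handed in when it is done.

```bash
mkdir -p pics; python3 - <<'E'
from station import *
import cv2,numpy as np
for n in("scene","side","wrist"):
    im=read_camera(n); cv2.imwrite(f"pics/{n}0.png",im)
    m=camera_model(n); print(n,m["fx"],m["cx"],m["cy"],np.round(m["view"],4).tolist())
print(current_t(),current_ee_rot(),tips_ahead)
E
ls
```

```text
scene 570.9314926877038 313.17709100214535 237.19460490296925 [[-0.8393, 0.5436, 0.0087, 0.4793], [0.3958, 0.6218, -0.6758, -0.1851], [-0.3728, -0.5638, -0.737, 1.7192], [0.0, 0.0, 0.0, 1.0]]
side 444.4607549769376 317.2269214816661 243.51222713693525 [[0.9877, -0.1555, -0.0132, -0.5948], [-0.0866, -0.4755, -0.8755, 0.1433], [0.1298, 0.8659, -0.4831, 0.9509], [0.0, 0.0, 0.0, 1.0]]
wrist 380.7851197615838 322.1437429114756 239.69929011232574 [[0.2927, -0.9562, -0.0007, -0.5742], [-0.9114, -0.2792, 0.3024, -0.0388], [-0.2894, -0.0878, -0.9532, 0.3785], [0.0, 0.0, 0.0, 1.0]]
0.15 [-0.10405777 -0.69931826 -0.10505366  0.69934946] 0.0726
pics
```

View pics/scene0.png

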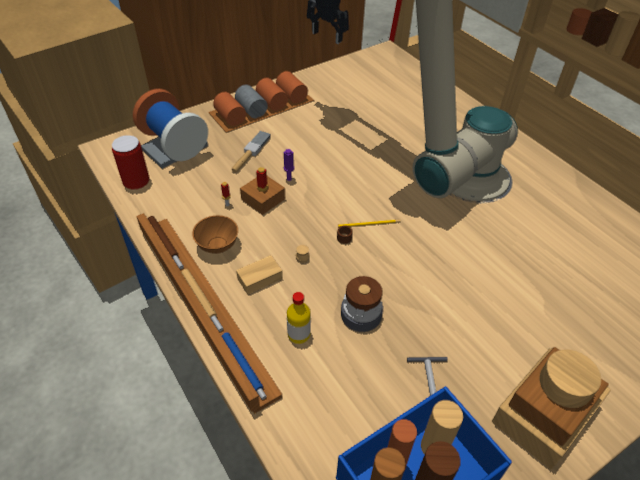

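View pics/side0.png

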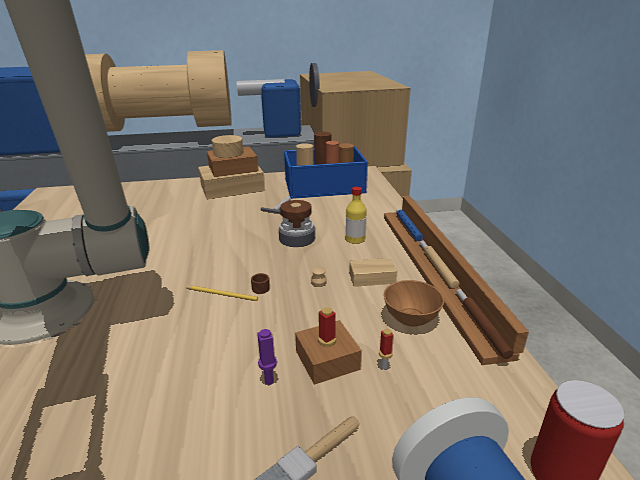

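Scene view: the target punch stands in the brown block at (262,180), with the small red decoy at (225,192) and the purple one at (289,163). The chuck's button is at (364,289). Side view: punch (327,325), stand (327,352), button (296,205).

```bash
cat > h.py <<'E'
from station import *
import cv2,numpy as np
from scipy.spatial.transform import Rotation as R
def cm(n):
    m=camera_model(n); return m
def ray(m,u,v):
    V=np.array(m["view"]);Rm=V[:3,:3]
    return -Rm.T@V[:3,3], Rm.T@np.array([(u-m["cx"])/m["fx"],(v-m["cy"])/m["fy"],1])
def onz(m,u,v,z):
    c,d=ray(m,u,v); return c+d*(z-c[2])/d[2]
def tri(rays):
    A=np.zeros((3,3));b=np.zeros(3)
    for c,d in rays:
        d=d/np.linalg.norm(d);P=np.eye(3)-np.outer(d,d);A+=P;b+=P@c
    p=np.linalg.solve(A,b)
    return p,[np.linalg.norm(np.cross(d/np.linalg.norm(d),p-c)) for c,d in rays]
def proj(m,p):
    q=np.array(m["view"])@np.append(p,1); return m["fx"]*q[0]/q[2]+m["cx"],m["fy"]*q[1]/q[2]+m["cy"]
def down(yaw):
    # tool x down, jaw axis (tool y) at angle yaw in the xy plane
    x=np.array([0,0,-1.]);y=np.array([np.cos(yaw),np.sin(yaw),0])
    q=R.from_matrix(np.c_[x,y,np.cross(x,y)]).as_quat(); return [q[3],q[0],q[1],q[2]]
def yawnow():
    w,x,y,z=current_ee_rot(); v=R.from_quat([x,y,z,w]).as_matrix()[:,1]; return np.arctan2(v[1],v[0])
E
python3 - <<'E'
from h import *
s,d=cm("scene"),cm("side")
for n,a,b in(("cap",(262,170),(327,311)),("button",(364,289),(296,204)),("glue cap",(298,298),(356,190))):
    print(n,tri([ray(s,*a),ray(d,*b)]))
for n,a,h in(("purple",(289,152),.1),("small",(225,185),.07),("knob",(303,250),.04),("ring",(344,233),.03)):
    print(n,onz(s,*a,h))
V=np.array(cm("wrist")["view"]);print("cam",-V[:3,:3].T@V[:3,3],"fwd",V[2,:3],"yaw",yawnow())
a=cv2.imread("pics/scene0.png")[120:220,210:330];b=cv2.imread("pics/side0.png")[290:390,240:400]
cv2.imwrite("pics/crop.png",np.hstack([cv2.resize(a,(360,300)),cv2.resize(b,(440,300))]))
E
```

```text
cap (array([ 0.5802039 , -0.24762739,  0.10948448]), [np.float64(0.0013546123501830872), np.float64(0.0013546123501830365)])
button (array([0.58221528, 0.22757272, 0.10187394]), [np.float64(0.00037489132464429016), np.float64(0.000374891324644441)])
glue cap (array([0.73655629, 0.19426518, 0.14272455]), [np.float64(0.0007084823346222872), np.float64(0.0007084823346224521)])
purple [ 0.47028455 -0.28428044  0.1       ]
small [ 0.67553874 -0.28830011  0.07      ]
knob [0.60721938 0.00725925 0.04      ]
ring [0.47889761 0.00753428 0.03      ]
cam [ 0.24223607 -0.52661543  0.37209724] fwd [-0.28936613 -0.08783507 -0.95318007] yaw -1.2739795458557621
```

```bash
python3 - <<'E'
from h import *
reach([.58,-.248,.32],down(-.4)); sleep(.3)
im=read_camera("wrist"); cv2.imwrite("pics/w1.png",im)
reach([.582,.228,.32],down(.37)); sleep(.3)
im2=read_camera("wrist"); cv2.imwrite("pics/w2.png",im2)
print(current_t(),current_tool_pos())
cv2.imwrite("pics/w12.png",np.hstack([im[60:460,120:520],im2[60:460,120:520]]))
E
```

```text
4.4333 [0.58220877 0.22745737 0.31995601]
```

View pics/w12.png

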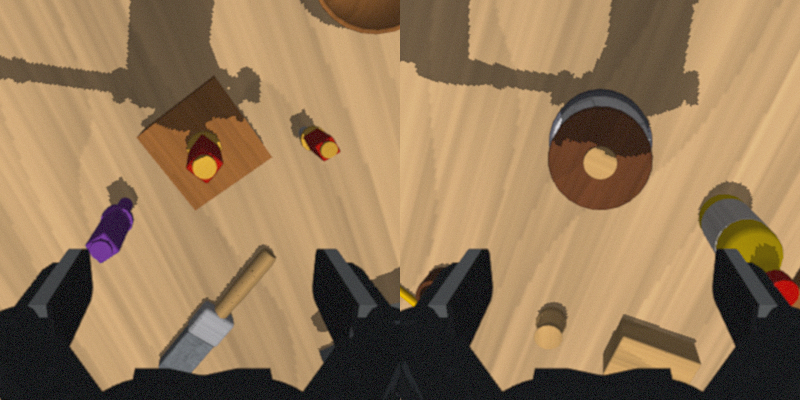

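```bash
python3 - <<'E'
from h import *
import pickle
out={}
for n,(x,y,yw) in {"cA":(.582,.228,.37-1.55),"cB":(.582,.228,.37+1.55),"pB":(.58,-.248,-.4+1.55),"pA":(.58,-.248,-.4-1.55)}.items():
    reach([x,y,.30],down(yw)); sleep(.3)
    m=cm("wrist"); im=read_camera("wrist"); cv2.imwrite(f"pics/{n}.png",im); out[n]=m
    if n!='pA': continue
pickle.dump(out,open("cams.pkl","wb"))
print(current_t(),current_joint_positions())
T=[]
for n in out:
    im=cv2.imread(f"pics/{n}.png")
    T.append(cv2.resize(im[130:330,220:420],(400,300) if 0 else (400,400))[50:350])
cv2.imwrite("pics/four.png",np.vstack([np.hstack(T[:2]),np.hstack(T[2:])]))
E
```

```text
14.1833 [-5.14296872e-01  3.62248732e-01  1.38594490e+00  5.58401076e-06
  1.39345312e+00  1.43564194e+00]
```

View pics/four.png

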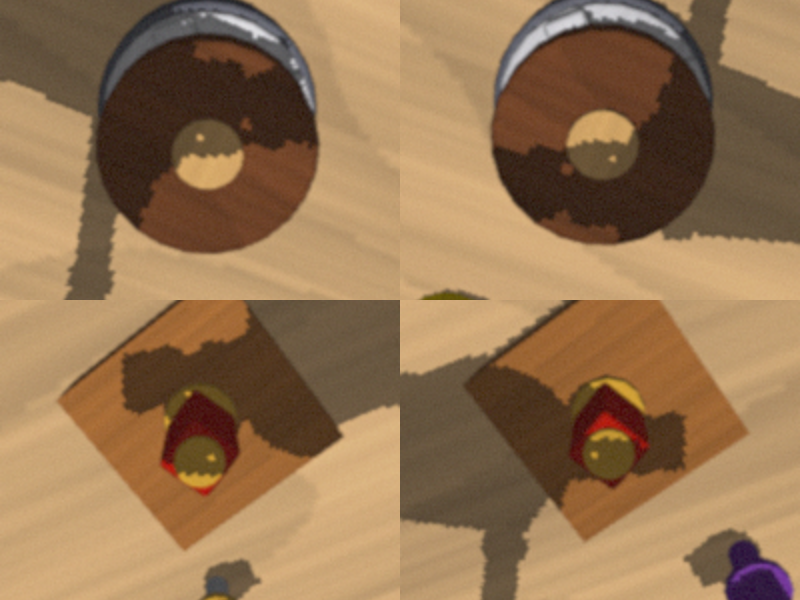

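```bash
python3 - <<'E'
from h import *
import pickle
C=pickle.load(open("cams.pkl","rb"))
def comp(mask,p):
    mask=cv2.morphologyEx(mask.astype(np.uint8)*255,cv2.MORPH_CLOSE,np.ones((3,3)))
    k,l,st,ce=cv2.connectedComponentsWithStats(cv2.morphologyEx(mask,cv2.MORPH_OPEN,np.ones((3,3))))
    i=l[p[1],p[0]]; return (l==i),st[i],ce[i]
def f(n): return [c for c in cv2.split(cv2.GaussianBlur(cv2.imread(f"pics/{n}.png"),(3,3),0).astype(float))]
for n,p in(("cA",(324,236)),("cB",(321,222)),("pB",(319,231)),("pA",(324,230))):
    b,g,r=f(n); ratio=g/(r+1)
    _,st,ce=comp((ratio>.69)&(r>45),p); C[n+"c"]=st[:2]+(st[2:4]-1)/2
    print(n,st,ce.round(1))
    if n[0]=="p":
        m,st,_=comp((ratio<.45)&(r>35)|((ratio<.35)&(r>20)),(p[0]-13 if n=="pB" else 324,220 if n=="pB" else 218))
        print(" red",st)
        cs,_=cv2.findContours(m.astype(np.uint8),0,1); h=cv2.convexHull(max(cs,key=len))
        a=cv2.approxPolyDP(h,1.5,True)[:,0]; print(a.tolist())
        P=np.array([onz(C[n],*q,.109)[:2] for q in a]);e=np.roll(P,-1,0)-P
        for q,v in zip(P,e): print("   ",q.round(4),np.linalg.norm(v).round(4),np.degrees(np.arctan2(v[1],v[0]))%90)
for k in "cp":
    print(k,tri([ray(C[k+s],*C[k+s+"c"]) for s in "AB"]))
for z in(.113,): print("cap",[onz(C["p"+s],*C["p"+s+"c"],z) for s in "AB"])
for n,L,B,Rr in(("pB",(58,100),(185,250),(342,135)),("pA",(63,83),(185,240),(348,132))):
    Q=[onz(C[n],220+u/2,155+v/2,.045)[:2] for u,v in(L,B,Rr)]
    e1,e2=Q[1]-Q[0],Q[2]-Q[1]
    print(n,"stand",(Q[0]+Q[2])/2,np.linalg.norm(e1),np.linalg.norm(e2),np.degrees(np.arctan2(e1[1],e1[0]))%90,np.degrees(np.arctan2(e2[1],e2[0]))%90)
E
```

```text
cA [ 305  214   37   36 1062] [323.1 231.5]
cB [ 303  209   37   37 1065] [321. 227.]
pB [308 224  24  24 464] [319.4 235.4]
 red [301 202  38  40 704]
[[320, 202], [335, 213], [338, 232], [335, 236], [305, 241], [301, 238], [305, 218], [311, 208], [317, 202]]
    [ 0.5594 -0.2393] 0.0131 29.231705092439977
    [ 0.5708 -0.2329] 0.014 75.28475546414465
    [ 0.5844 -0.2364] 0.0036 30.7049598485294
    [ 0.5862 -0.2396] 0.0218 75.89001427859864
    [ 0.5809 -0.2607] 0.0036 27.471256937964966
    [ 0.5777 -0.2624] 0.015 54.23346585303125
    [ 0.5655 -0.2536] 0.0084 35.17443842117639
    [ 0.5607 -0.2467] 0.006 21.334305357369416
    [ 0.5585 -0.2412] 0.0021 65.98264101465361
pA [312 220  24  24 461] [323.9 231.5]
 red [305 199  40  38 717]
[[324, 199], [340, 212], [344, 228], [340, 233], [308, 236], [305, 233], [307, 216], [318, 201]]
    [ 0.6024 -0.258 ] 0.0145 28.812389935006877
    [ 0.5897 -0.265 ] 0.012 82.75382032407563
    [ 0.5778 -0.2635] 0.0046 31.307150651857086
    [ 0.5754 -0.2595] 0.0229 73.85868106827277
    [ 0.5817 -0.2375] 0.0031 21.657875139876264
    [ 0.5846 -0.2364] 0.0125 61.08570920934395
    [ 0.5956 -0.2425] 0.0132 32.34473088960773
    [ 0.6027 -0.2536] 0.0044 86.96855058868344
c (array([0.58076301, 0.22692094, 0.09938016]), [np.float64(4.992048193326187e-05), np.float64(4.9920481933260216e-05)])
p (array([ 0.58107217, -0.24926618,  0.11028423]), [np.float64(9.318420980864865e-05), np.float64(9.318420980868417e-05)])
cap [array([ 0.58185394, -0.24946251,  0.113     ]), array([ 0.58029258, -0.24899521,  0.113     ])]
pB stand [ 0.58119311 -0.24904327] 0.08914790310505015 0.08850203235036125 13.678879478040564 14.288552404203017
pA stand [ 0.58227212 -0.24995047] 0.0896555258246925 0.08836941558319826 13.705246430158695 13.723738402605562
```

```bash
python3 - <<'E'
from h import *
Y=0.51; P=[.5812,-.2493]; q=down(Y)
grip(.06); reach(P+[.22],q); sleep(.2)
print(move_straight(P+[.139],vel=.08,max_force=8),current_tool_pos())
grip(.0,effort=90); sleep(.3); print("w",current_grip_width(),current_ft_force(),current_ft_torque())
print(move_straight(P+[.26],vel=.06)); sleep(.3)
print(current_grip_width(),current_ft_force(),current_tool_pos(),current_t())
s=read_camera("scene");d=read_camera("side")
cv2.imwrite("pics/lift.png",np.hstack([cv2.resize(s[90:240,190:340],(400,400)),cv2.resize(d[200:400,230:430],(400,400))]))
E
```

```text
False [ 0.58159443 -0.24951693  0.13959929]
w 0.021033311877714584 [-0.78733121 -0.21195521  5.48023562] [0.01752788 0.06737394 0.00745982]
False
0.02101471600309832 [ 0.70335971  0.10510224 -2.53122339] [ 0.5811662  -0.24928309  0.25991219] 21.2333
```

View pics/lift.png

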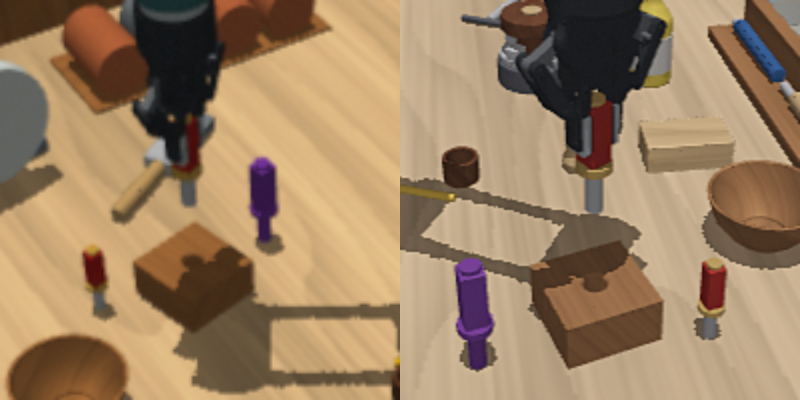

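```bash
python3 - <<'E'
from h import *
s,d=cm("scene"),cm("side")
print("tip pred",proj(s,[.5812,-.2493,.126]),"seen 260.5,167;",proj(d,[.5812,-.2493,.126]),"seen 327,306.5")
q=down(.51);B=[.5808,.2269]
move_straight([.5812,-.2493,.29],.15)
reach(B+[.29],q); move_straight(B+[.25],.08); sleep(.3)
print(current_tool_pos(),current_ft_force(),current_t())
a=read_camera("scene");b=read_camera("side")
print(proj(s,B+[.1]),proj(d,B+[.1]))
cv2.imwrite("pics/over.png",np.hstack([cv2.resize(a[220:340,305:425],(400,400),interpolation=2),cv2.resize(b[140:260,240:360],(400,400),interpolation=2)]))
E
```

```text
tip pred (np.float64(260.5498521651014), np.float64(165.2964808564749)) seen 260.5,167; (np.float64(326.94543155999907), np.float64(303.50445582542443)) seen 327,306.5
[0.5809855  0.22697426 0.25053881] [-0.29679455 -0.0444326  -2.29781505] 24.3667
(np.float64(364.11602545949495), np.float64(289.1069155772255)) (np.float64(295.38824978207475), np.float64(204.7456981291837))
```

View pics/over.png

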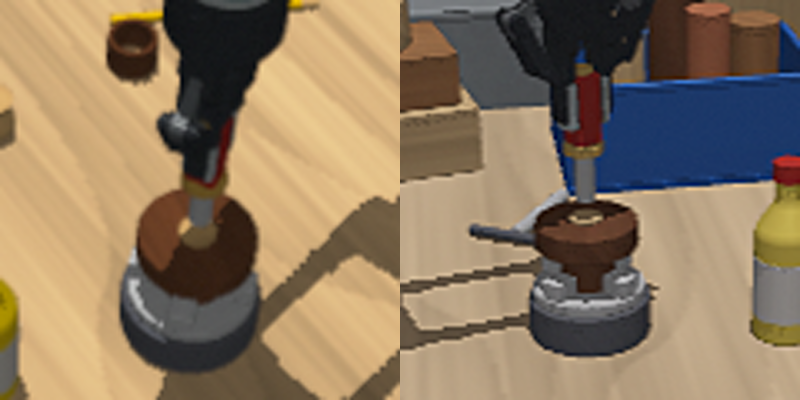

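The columns match the prediction: the die is centred over the button in both views (scene ~(200,222), side ~(586,205) in the crops), and the punch is upright. Next I press.

```bash
python3 - <<'E'
from h import *
B=[.5808,.2269]
def fz(n=5):
    v=[]
    for _ in range(n): v.append(current_ft_force()[2]); sleep(.01)
    return np.mean(v)
f0=fz(10); print("f0",f0,"hit",move_straight(B+[.225],vel=.01,max_force=3))
z=current_tool_pos()[2]; print("contact z",z,fz()-f0)
log=[]
t15=None
while current_t()<50:
    F=fz()-f0; log.append((round(current_t(),2),round(z,4),round(F,1)))
    if F>21 or z<.222: break
    if F>13.5 and t15 is None: t15=current_t()
    if t15 and current_t()-t15>2.3: break
    dz=np.clip((15-F)/4*.5,-.4,.4)*1e-3
    if abs(15-F)<.8: sleep(.05); continue
    z-=dz; move_straight(B+[z],vel=.008)
print(log[::3],log[-1],current_tool_pos(),current_ft_force(),current_ft_torque())
E
```

```text
f0 -2.4450762457107187 hit True
contact z 0.23555216505276932 5.3858472365324594
[(26.07, np.float64(0.2356), np.float64(5.8)), (26.99, np.float64(0.2344), np.float64(7.7)), (27.87, np.float64(0.2332), np.float64(7.9)), (28.74, np.float64(0.232), np.float64(7.8)), (29.62, np.float64(0.2308), np.float64(9.9)), (30.49, np.float64(0.2296), np.float64(12.2)), (31.37, np.float64(0.2288), np.float64(13.4)), (32.04, np.float64(0.2284), np.float64(14.3)), (32.32, np.float64(0.2284), np.float64(14.1)), (32.79, np.float64(0.2283), np.float64(14.5)), (33.07, np.float64(0.2283), np.float64(14.5)), (33.34, np.float64(0.2283), np.float64(14.4))] (33.43, np.float64(0.2283), np.float64(14.2)) [0.58103886 0.22697203 0.23026568] [-1.18913249  0.02933511 12.49054163] [-0.06287681  0.25617547  0.07789246]
```

```bash
python3 - <<'E'
from h import *
B=[.5808,.2269];P=[.5812,-.2493];q=down(.51)
move_straight(B+[.275],vel=.04); sleep(.1); print(current_tool_pos(),current_ft_force(),current_ft_torque())
move_straight(B+[.29],vel=.1)
reach(P+[.29],q); move_straight(P+[.215],.1); sleep(.4)
print(current_tool_pos(),current_ft_force(),current_t())
a=read_camera("scene");b=read_camera("side")
cv2.imwrite("pics/back.png",np.hstack([cv2.resize(a[130:230,210:310],(400,400),interpolation=2),cv2.resize(b[280:400,267:387],(400,400),interpolation=2)]))
E
```

```text
[0.58066498 0.2268455  0.27469886] [-0.07022433  0.01658932 -2.03323557] [ 0.00592643  0.00819712 -0.0047615 ]
[ 0.58123788 -0.24934941  0.21529968] [ 0.10112332 -0.88016184 -1.20096802] 38.1833
```

View pics/back.png

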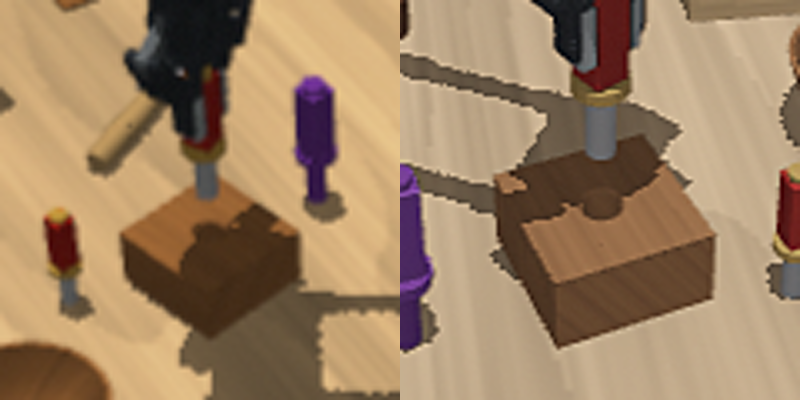

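The shank is upright above the hole (side crop: shank column ~600, hole ~602). Next I insert it.

```bash
python3 - <<'E'
from h import *
P=[.5812,-.2493]
h=move_straight(P+[.150],vel=.04,max_force=7)
if not h: h=move_straight(P+[.134],vel=.012,max_force=6)
z=current_tool_pos()[2]; print(h,current_tool_pos(),current_ft_force(),current_t())
if z<.145:
    grip(.06); sleep(.3); move_straight(P+[.25],.1); sleep(.5)
    print(current_ft_force(),current_t())
    a=read_camera("scene");b=read_camera("side")
    cv2.imwrite("pics/end.png",np.vstack([np.hstack([cv2.resize(a[130:230,210:310],(300,300)),cv2.resize(b[290:390,277:377],(300,300))]),np.hstack([cv2.resize(a[240:340,310:410],(300,300)),cv2.resize(b[160:260,250:350],(300,300))])]))
E
```

```text
True [ 0.5811443  -0.24927341  0.13959237] [-0.24790011 -0.1118419   4.39678236] 40.9333
[-0.00432606  0.0228289   0.16346021] 43.4583
```

View pics/end.png

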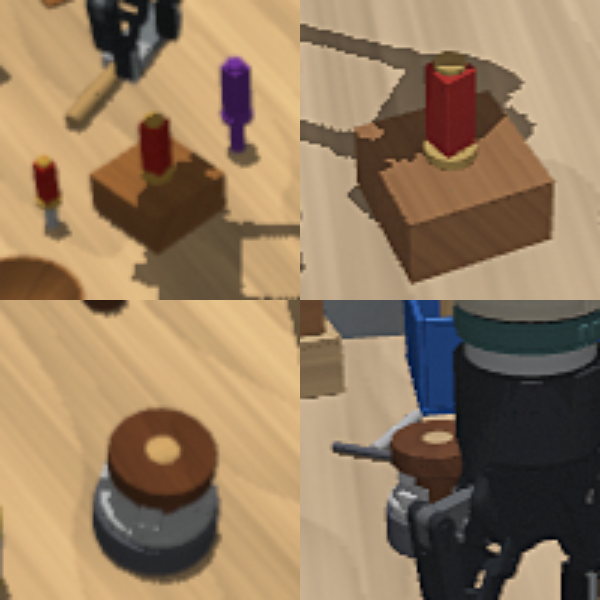

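The punch is fully home and upright with its collar on the block, and the button is flush.

```bash
python3 -c "
from station import *
finish_job();print(current_t())"
```

```text
the job is handed in; nothing more can be done
the job is handed in; nothing more can be done
```

I took the red-handled punch from its stand, pressed the button with it, lifted it straight off and put it back in the stand. The job was handed in shortly after 43.5 s, within the 69 s limit; no verdict is reported.

- **Pressing:** the wrist sensor read about 14–14.5 N, held for roughly 2 s. The highest of the readings I printed was 14.5 N. The force stayed near 7.8 N for about 3 mm of travel and then rose again, which fits the button going fully in. I did not measure the button's travel directly.
- **Alignment:** before contact the die was centred over the button in both camera views and the punch looked upright.
- **Return:** the punch landed at the same gripper height it was picked up from (0.1396 m). The last pictures show it upright with its collar on the block, the button flush, and the gripper clear with near-zero wrist force.
- **Bystanders:** I did not measure them; none looked disturbed in the parts of the scene I viewed at the end.

No check failed. The two top-down views of the punch differed by about 1.5 mm, so I used their average position.

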